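# Mix a tube on the touch vortex mixer

## Task

Switch the vortex mixer on by pressing the raised near end of its rocker down. Then take the long capped tube out of the drilled block (the short tubes and everything else stay where they are), stand its pointed end upright in the mixer's cup, and press it down against the sprung head, without forcing it, until the head is fully home on its stop. Finish still gripping the tube and holding it pressed down there: the mixer only runs while it is pressed.

Things in the scene. Friction and masses are not known exactly. Their poses are not given: they have to be found in the camera images.
- mixer: Bench vortex mixer, fixed, 170 x 118 mm: white chassis, 44 mm high deck at the front (-x), round grey tower behind. Origin on the bench under its middle; x from deck to tower, z up. In its frame: rocker pivot (-55, 29, 48) mm; speed dial (fixed, not used, 56 mm high) at (-58, -29); cup axis at (28, 0); tower radius 53 at the foot, 38 at its top 85 up; collar up to 90.
- cup_floor (a point): Centre of the flat floor of the rubber cup on the mixer's sprung head, 101 mm above the bench when the head is up, 95 mm when it is down on its stop. The cup is an open cone: inner radius about 10 mm at the floor, about 19 mm at the rim, which is 19 mm above the floor; outer radius 23 mm. It goes down with the head.
- mixer_head (a joint): Travel of the sprung head straight down in m: 0 = up, 0.006 = down on its hard stop (flange on the collar). It pushes back up with about 3 N at the start and 9 N at the end of travel, and rises by itself when let go.
- rocker (a joint): Angle of the rocker switch in rad: 0 = off (near end, towards -x of the mixer, raised), 0.36 = on (near end pressed down). It stays where it is left; about 1.5 N on the near end moves it.
- rocker_near (a point): Top of the rocker's raised near half, 15 mm from its pivot. The grey rocker is 42 mm long (along the mixer's x) and 26 mm wide in a black bezel 48 mm above the bench; when off this point is about 57 mm above the bench, when on about 51 mm.
- tube_block: Grey drilled tube block, fixed, 46 x 172 x 45 mm, origin at the centre of its underside, long side along its y axis. One row of five holes 19 mm wide and 40 mm deep at y = -64, -32, 0, 32 and 64 mm.
- tube_long_center (a point): Centre (half-way up) of the long centrifuge tube: 101 mm long with its white ribbed cap, clear body 16 mm across, pointed lower end, cap 20 mm across and 13 mm high (38 to 51 mm above this point); z axis along the tube, up to the cap; about 22 g. It stands in one of the block's holes, lower end 5 mm above the bench, 61 mm showing above the block.
- tube_long_tip (a point): Pointed lower end of the long tube, on its axis (50.5 mm below its centre).
- tube_short_a_center (a point): Centre (half-way up) of a short capped tube, 81 mm long, cap 20 mm across, standing in another hole of the block, 41 mm showing; to be left in place.
- tube_short_b_center (a point): Centre (half-way up) of a second short capped tube, the same as the other; to be left in place.
- timer: Small pale wedge-shaped lab timer, 42 x 66 x 32 mm, loose on the bench near the front edge; origin at the centre of its underside; to be left alone.
Not all that is in view belongs to the job. What is shaped like the part that bears tube_long_center but yellow is not meant.

How it is judged:
By the outcome, as a careful person would: the job done as asked, in the order asked, and still so for the second after the job is handed in, while the arm keeps its last pose, push and grip.
It also fails if it takes over 51 s, if anything falls off the work surface, if the arm or the gripper's body presses on something with over 40 N, if the wrist force passes 120 N, or if a joint passes its speed limit or range.

## Robot

A 7-joint arm with a two-finger parallel gripper is mounted at the origin on a cart in front of the work surface, level with it; the furniture and walls round the work are solid. World frame = base frame: x ahead of the robot, y to its left, z up, the work surface at z = 0. Lengths are in m, angles in rad, forces in N, time in s.
With the tool pointing down it reaches from about 0.35 to 0.9 m from the base axis. Payload 7.2 kg.
Tool frame: the origin (TCP) lies on the centre line of the jaws, within the pads' length; the fingertips stand 19 mm ahead of it and the grasp point (between the pads) is the TCP; x points along the fingers, z is the direction in which the jaws open and shut, and the axes are right-handed (so a half turn about x gives the same grasp; the last joint's range is limited). The gripper opens to 88 mm and grips with 3 to 60 N. Pads are 20 mm wide; open, the fingers measure 115 mm over their backs; the gripper's body (75 mm by 178 mm) begins 61 mm behind the grasp point.
Start: joints at [-1.188, 0.411, -0.013, 1.596, 0.006, 1.134, -0.082], TCP at [0.272, 0.563, 0.218] pointing down, gripper open.
Joint ranges: [-2.95, 2.95], [-0.29, 1.99], [-1.47, 1.44], [0.14, 2.54], [-1.03, 4.17], [0.13, 1.85], [-2.86, 2.86]. Speed limits (rad/s): [2.39, 2.39, 3.01, 3.01, 3.14, 3.14, 3.14].

## Interface

Orientations are given as [roll, pitch, yaw] about the fixed x, y, z axes, in that order (R = Rz(yaw) Ry(pitch) Rx(roll)).
In Python, from bench import manip, snapshot, calibration, models gives the robot as it stands. The module is installed in compiled form; this text tells all that it offers.
- The arm moves only by the tool play_rows, never from a script. Its argument "rows" is a list of rows, each a list of 3 entries, a list of its own where there are three numbers: the shift along the tool's x, y, z in mm, then the turn, a rotation vector about the tool's x, y, z in degrees, then the finger opening in mm, from 0 to 87.8. A call has exactly 8 rows; each row shifts and turns the commanded pose from where the row before left it, along the tool's axes as they then stand; what a row does not reach is not made up. A row lasts 1/8 s, in which the tool goes at most 62.5 mm and 10.7 degrees, less where a joint would pass 70% of its speed; a pose out of reach is approached as far as the arm can. A call with a gripper value outside its range is refused whole. The fingers move at their own pace and stop on an object; "grip_force" is the grip in N (left out, the last holds). Time passes only in rows, so rows that do not move let the fingers close, or fill a call up. It gives the time, the measured TCP pose, the force and the opening at its end, in the units of the state.
- manip.sense(): the state, without advancing time (a new reading comes with each control period).
- snapshot(name): name is "scene" or "top" or "wrist"; returns the picture (480x640x3 uint8, red, green, blue); there is no depth.
- calibration(name): a dict with "intrinsics" (3x3 intrinsics, pixels), "world_from_camera" (4x4, takes a point from camera to world coordinates). Camera axes: x right, y down, z forward; pixel columns grow to the right and rows downward; lengths in m; the calibration is good to about 2 mm. The wrist camera is an equidistant fisheye: a pixel r from the principal point sees the ray r / f radians off the axis. A picture is of the moment at which its call begins: read the wrist's pose just before it. calibration takes no time and is no camera call; for the wrist camera it gives the pose at the moment of the call.
- manip.hand_in(): hands the job in, once; it reports no verdict.
Trained networks look in the newest picture that a camera, given by its name, has taken for a name from the list of things; names that differ only in an ending like _2 or _b are one class to them, and where a whole thing is asked for, a point or a joint stands for the part that bears it (a point fixed in the world has none). Each returns a list of dicts, best first, with "score" (0 to 1); they miss things now and then, are a little off and sometimes report something else, mostly with a low value. They report only what shows in the picture. A call takes as long as a camera call. They do not tell look-alikes from the thing itself.
- models.silhouettes(camera, name): "mask" (480x640 bool, what is visible of it).
- models.landmark_of(camera, name): "location" ([x, y, z] in m, in the coordinates of the camera as it stood for that picture, good to about 4 mm: a listed point, or the origin of a listed thing).
The state is a dict: "time_s": time; "joint_positions": joint angles; "qvel": joint speeds; "joint_torque": joint torques, N m; "ee_pos": TCP position; "tool_rot": TCP orientation; "wrist_force": force on the tool from outside, world axes, zero at the start; "torque": the same for the moment, N m; "finger_gap": opening from 0.0 (shut) to 1.0 (fully open).
Only numpy, scipy, OpenCV 4.12 (cv2) and the standard library are available. Lean on these libraries where they do the work, as an engineer would, in place of code of your own. Each camera call takes 0.05 s, during which the arm holds its last target. There are 200 camera calls.

## Working session

There is one attempt and no reset: what is moved stays moved. The work goes in short steps, Python scripts to look and compute and a tool call to move; the robot and the scene stay as the last step left them, time stands still between calls to the robot, and variables do not carry over. Pictures are saved under pics/ and viewed, about 8 in all and at most 12, crops included, and the job is handed in when it is done.

Besides the shell and the picture viewer there is one more tool, called after "Emit:" by a JSON object that holds its "op" and its "data", one argument or row to a line. play_rows: Moves the arm, as the interface text tells. Its arguments: {"type":"object","properties":{"rows":{"type":"array"},"grip_force":{"type":"number"}},"required":["rows"]}

```bash
mkdir -p pics; cat > h.py <<'E'
import numpy as np, cv2
from bench import manip, snapshot, calibration, models
from scipy.spatial.transform import Rotation as R
def look(cam,names,pic=None):
    c=calibration(cam);im=snapshot(cam)
    if pic: cv2.imwrite(f'pics/{pic}.png',im[:,:,::-1])
    T=c['world_from_camera'];out={}
    for n in names:
        for d in models.landmark_of(cam,n)[:4]:
            p=np.array(d['location']);w=T[:3,:3]@p+T[:3,3]
            K=c['intrinsics'];uv=(K@p)[:2]/p[2]
            print(cam,n,round(d['score'],2),np.round(w*1000,1),np.round(uv))
    return im,c
E
python3 - <<'E'
from h import *
print(manip.sense())
N=['mixer','cup_floor','rocker_near','tube_block','tube_long_center','tube_long_tip','tube_short_a_center','timer']
for c in ('scene','top'): 
    im,cc=look(c,N,c+'1'); print(cc['world_from_camera'],cc['intrinsics'])
a=cv2.imread('pics/scene1.png');b=cv2.imread('pics/top1.png')
E
```

```text
{'time_s': 0.0, 'joint_positions': array([-1.18819766,  0.4118705 , -0.0127221 ,  1.59705692,  0.00557359,
        1.13431805, -0.08217526]), 'qvel': array([-0.00072987,  0.0007863 , -0.00096126,  0.00041208, -0.00055645,
        0.00090785,  0.00064841]), 'joint_torque': array([-1.90812798e-04, -5.87946081e+01,  6.41318019e-01, -2.91079581e+01,
       -5.39312256e-02,  1.82606274e-02,  1.44991141e-04]), 'ee_pos': array([0.27209863, 0.5620726 , 0.21752209]), 'tool_rot': array([-3.0876266 ,  1.56917864, -1.96758144]), 'wrist_force': array([-0.05748641,  0.44795478,  0.51328819]), 'torque': array([-0.00698163,  0.04504197,  0.00548551]), 'finger_gap': 0.997367415528856}
scene mixer 0.64 [5.207e+02 1.713e+02 4.000e-01] [285. 256.]
scene cup_floor 0.82 [543.8 175.9 102.3] [291. 202.]
scene rocker_near 0.58 [ 448.8 -153.5   42.2] [415. 323.]
scene rocker_near 0.5 [441.7 185.7  51.3] [248. 245.]
scene tube_block 0.58 [439.5 -85.9  -3.8] [372. 333.]
scene tube_long_center 0.98 [368.3 -55.7  51.9] [327. 317.]
scene tube_long_center 0.67 [442.6 -92.9  55.8] [378. 301.]
scene tube_long_center 
[... 1208 characters left out ...]
46 [370.4 -57.2  49.6] [370. 277.]
top tube_long_tip 0.65 [443.2 -87.3   1.7] [385. 238.]
top tube_long_tip 0.61 [371.5 -56.5   2. ] [367. 279.]
top tube_long_tip 0.55 [ 370.5 -210.5   -1.5] [457. 281.]
top tube_long_tip 0.37 [545.  176.2 101.4] [227. 164.]
top tube_short_a_center 0.62 [ 445.4 -150.3   45.7] [425. 232.]
top timer 0.92 [349.9 133.3  -3. ] [257. 291.]
[[ 0.00628961 -0.98105967  0.19360364  0.24815403]
 [-0.9999759  -0.00560128  0.00410253  0.02090778]
 [-0.0029404  -0.19362478 -0.98107125  1.05703137]
 [ 0.          0.          0.          1.        ]] [[618.01128843   0.         320.02744249]
 [  0.         618.01128843 230.39524986]
 [  0.           0.           1.        ]]
```

View pics/scene1.png

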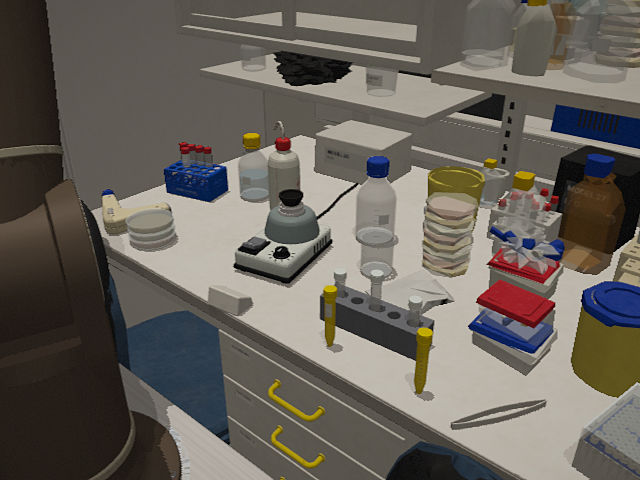

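View pics/top1.png

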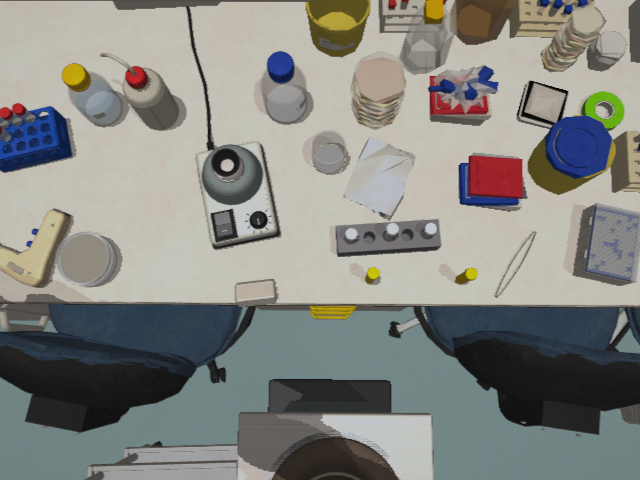

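Scene: the white-capped long tube is in the block's middle hole at scene (376,290). The short tubes are at (340,282) and (414,310), and the yellow look-alikes stand loose in front. The mixer's cup is at top (227,163) and its rocker at (223,224). Next I get the tool axes and better angles.

```bash
cat >> h.py <<'E'
def tool():
    s=manip.sense();M=R.from_euler('xyz',s['tool_rot']).as_matrix()
    return s,M
def plan(target,zdir=None,ax=(0,0,-1)):
    """shift in tool axes (mm) to target(mm) and rotvec(deg, tool axes) so x=down and z along zdir"""
    s,M=tool();d=np.array(target)/1000-s['ee_pos']
    print('t',round(s['time_s'],2),'tcp',np.round(s['ee_pos']*1000,1),'F',np.round(s['wrist_force'],1),'gap',round(s['finger_gap']*87.8,1))
    print('world d',np.round(d*1000,1),'tool shift mm',np.round(M.T@d*1000,1))
    if zdir is not None:
        x=np.array(ax,float);z=np.array([*zdir,0.]);z/=np.linalg.norm(z)
        if z@M[:,2]<0:z=-z
        D=np.c_[x,np.cross(z,x),z]
        print('rotvec deg',np.round(R.from_matrix(M.T@D).as_rotvec(degrees=True),1))
        print('M',np.round(M,3).tolist())
E
python3 - <<'E'
from h import *
# mixer yaw from outline in top image
c=calibration('top')
for cam in('scene','top'): snapshot(cam)
for n in('mixer','tube_block'):
    for d in models.silhouettes('top',n)[:1]:
        k,_=cv2.findContours(d['mask'].astype(np.uint8),0,2);k=max(k,key=cv2.contourArea)
        print(n,d['score'],cv2.minAreaRect(k))
plan([424,183,130],(-np.sin(np.radians(12)),np.cos(np.radians(12))))
E
```

```text
mixer 0.73 ((226.7000274658203, 163.89999389648438), (30.857736587524414, 28.174455642700195), 63.43495178222656)
t 1.1 tcp [272.3 562.5 218.4] F [-0.1 -0.1 -0.4] gap 87.5
world d [ 151.7 -379.5  -88.4] tool shift mm [  88.3 -301.9 -275.5]
rotvec deg [-37.8   0.   -0. ]
M [[-0.0, -0.9, 0.436], [0.0, 0.436, 0.9], [-1.0, 0.0, 0.0]]
```

Emit:
{"op": "play_rows", "data": {
  "rows": [
    [[4.8, -38.8, -33.9], [0, 0, 0], 0],
    [[4.8, -38.8, -33.9], [0, 0, 0], 0],
    [[4.8, -38.8, -33.9], [0, 0, 0], 0],
    [[4.8, -38.8, -33.9], [0, 0, 0], 0],
    [[4.8, -38.8, -33.9], [0, 0, 0], 0],
    [[4.8, -38.8, -33.9], [0, 0, 0], 0],
    [[4.8, -38.8, -33.9], [0, 0, 0], 0],
    [[4.8, -38.8, -33.9], [0, 0, 0], 0]
  ]
}}

```text
time_s: 2.1
ee_pos: [0.4342, 0.1818, 0.1802]
tool_rot: [-0.491, 1.57, 0.629]
wrist_force: [-0.3, -0.3, 1.1]
finger_gap: 0.127
```

Emit:
{"op": "play_rows", "data": {
  "rows": [
    [[0, 0, 0], [-9.5, 0, 0], 0],
    [[0, 0, 0], [-9.5, 0, 0], 0],
    [[0, 0, 0], [-9.5, 0, 0], 0],
    [[0, 0, 0], [-9.3, 0, 0], 0],
    [[0, 0, 0], [0, 0, 0], 0],
    [[0, 0, 0], [0, 0, 0], 0],
    [[0, 0, 0], [0, 0, 0], 0],
    [[0, 0, 0], [0, 0, 0], 0]
  ]
}}

```text
time_s: 3.1
ee_pos: [0.4335, 0.1833, 0.18]
tool_rot: [-0.982, 1.571, 0.797]
wrist_force: [-1.1, -0.3, 0.2]
finger_gap: 0.006
```

```bash
cat >> h.py <<'E'
def wlook(names,pic):
    c=calibration('wrist');im=snapshot('wrist');cv2.imwrite(f'pics/{pic}.png',im[:,:,::-1])
    T=c['world_from_camera']
    for n in names:
        for d in models.landmark_of('wrist',n)[:3]:
            w=T[:3,:3]@np.array(d['location'])+T[:3,3]
            print('wrist',n,round(d['score'],2),np.round(w*1000,1),np.round(fish(c,w)))
    return im,c
def fish(c,w):
    T=c['world_from_camera'];K=c['intrinsics'];p=T[:3,:3].T@(np.array(w)-T[:3,3])
    th=np.arctan2(np.hypot(p[0],p[1]),p[2]);u=p[:2]/np.hypot(p[0],p[1])*th
    return np.array([K[0,0]*u[0]+K[0,2],K[1,1]*u[1]+K[1,2]])
def unfish(c,uv,z):
    """pixel -> world point (mm) on plane z (mm)"""
    K=c['intrinsics'];T=c['world_from_camera'];u=np.array([(uv[0]-K[0,2])/K[0,0],(uv[1]-K[1,2])/K[1,1]])
    th=np.linalg.norm(u);d=T[:3,:3]@np.r_[u/th*np.sin(th),np.cos(th)]
    return (T[:3,3]+d*(z/1000-T[2,3])/d[2])*1000
E
python3 - <<'E'
from h import *
plan([433,183,100],(-np.sin(np.radians(12)),np.cos(np.radians(12))))
im,c=wlook(['mixer','cup_floor','rocker_near'],'w1')
for n in ('cup_floor','rocker_near'): print(n,[(round(d['score'],2),np.argwhere(d['mask']).mean(0)[::-1].round(),d['mask'].sum()) for d in models.silhouettes('wrist',n)[:2]])
look('top',['cup_floor','rocker_near'])
look('scene',['cup_floor','rocker_near'])
E
```

```text
t 3.1 tcp [433.5 183.3 180. ] F [-1.1 -0.3  0.2] gap 0.5
world d [ -0.5  -0.3 -80. ] tool shift mm [80.   0.6 -0.2]
rotvec deg [-0.1  0.   0. ]
M [[0.0, -0.978, -0.207], [0.0, -0.207, 0.978], [-1.0, -0.0, 0.0]]
wrist mixer 0.62 [520.5 168.6   3.7] [286. 290.]
wrist rocker_near 0.66 [445.1 182.7  59.5] [315. 239.]
cup_floor []
rocker_near [(0.74, array([315., 249.]), np.int64(1308))]
top cup_floor 0.71 [545.5 174.5  99. ] [228. 164.]
scene rocker_near 0.49 [442.4 182.8  51.6] [249. 246.]
```

View pics/w1.png

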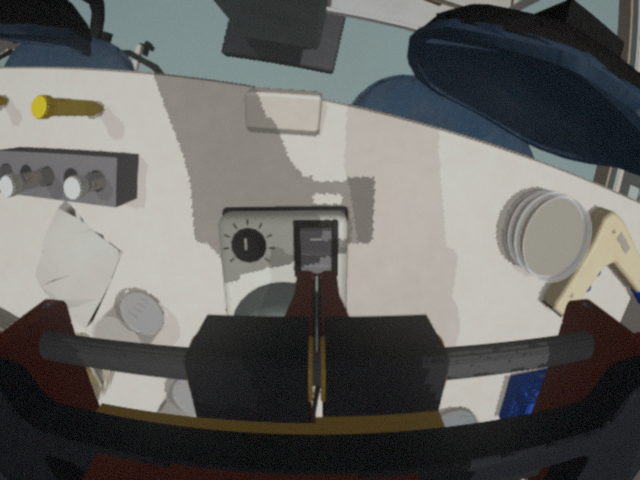

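The wrist view shows the bezel spanning columns 294–338 and rows 220–275, square to the image, so the 12° mixer yaw holds. I project those edges as a check.

```bash
python3 - <<'E'
from h import *
c=calibration('wrist')
for uv,z in [((316,222),50),((316,273),50),((294,247),48),((338,247),48),((224,209),44),((347,209),44)]: print(uv,unfish(c,uv,z).round(1))
E
```

```text
(316, 222) [433.7 181.4  50. ]
(316, 273) [477.8 190.7  50. ]
(294, 247) [459.3 167.8  48. ]
(338, 247) [451.6 204.2  48. ]
(224, 209) [440. 103.  44.]
(347, 209) [418.9 204.6  44. ]
```

Emit:
{"op": "play_rows", "data": {
  "rows": [
    [[15, -2.8, -1.4], [0, 0, 0], 0],
    [[18, 0, 0], [0, 0, 0], 0],
    [[18, 0, 0], [0, 0, 0], 0],
    [[18, 0, 0], [0, 0, 0], 0],
    [[15, 0, 0], [0, 0, 0], 0],
    [[9, 0, 0], [0, 0, 0], 0],
    [[5, 0, 0], [0, 0, 0], 0],
    [[2, 0, 0], [0, 0, 0], 0]
  ]
}}

```text
time_s: 4.7
ee_pos: [0.4367, 0.1825, 0.0799]
tool_rot: [-1.319, 1.571, 0.461]
wrist_force: [0.0, -0.1, 0.3]
finger_gap: 0.006
```

Emit:
{"op": "play_rows", "data": {
  "rows": [
    [[1.5, 0, 0], [0, 0, 0], 0],
    [[1.5, 0, 0], [0, 0, 0], 0],
    [[1.5, 0, 0], [0, 0, 0], 0],
    [[1.5, 0, 0], [0, 0, 0], 0],
    [[1, 0, 0], [0, 0, 0], 0],
    [[1, 0, 0], [0, 0, 0], 0],
    [[0.5, 0, 0], [0, 0, 0], 0],
    [[0, 0, 0], [0, 0, 0], 0]
  ]
}}

```text
time_s: 5.7
ee_pos: [0.4366, 0.1824, 0.0714]
tool_rot: [2.172, 1.571, -2.332]
wrist_force: [0.2, -0.5, -0.6]
finger_gap: 0.008
```

Emit:
{"op": "play_rows", "data": {
  "rows": [
    [[0.4, 0, 0], [0, 0, 0], 0],
    [[0.4, 0, 0], [0, 0, 0], 0],
    [[0.4, 0, 0], [0, 0, 0], 0],
    [[0.3, 0, 0], [0, 0, 0], 0],
    [[0.2, 0, 0], [0, 0, 0], 0],
    [[0, 0, 0], [0, 0, 0], 0],
    [[0, 0, 0], [0, 0, 0], 0],
    [[0, 0, 0], [0, 0, 0], 0]
  ]
}}

```text
time_s: 6.7
ee_pos: [0.4366, 0.1824, 0.0698]
tool_rot: [-0.474, 1.571, 1.306]
wrist_force: [0.5, -0.8, 0.1]
finger_gap: 0.006
```

Emit:
{"op": "play_rows", "data": {
  "rows": [
    [[0.4, 0, 0], [0, 0, 0], 0],
    [[0.4, 0, 0], [0, 0, 0], 0],
    [[0.4, 0, 0], [0, 0, 0], 0],
    [[0.3, 0, 0], [0, 0, 0], 0],
    [[0, 0, 0], [0, 0, 0], 0],
    [[0, 0, 0], [0, 0, 0], 0],
    [[0, 0, 0], [0, 0, 0], 0],
    [[0, 0, 0], [0, 0, 0], 0]
  ]
}}

```text
time_s: 7.7
ee_pos: [0.4366, 0.1824, 0.0683]
tool_rot: [-1.11, 1.571, 0.67]
wrist_force: [0.3, 0.6, 0.1]
finger_gap: 0.006
```

```bash
python3 - <<'E'
from h import *
plan([436,182,67])
im,c=wlook([],'w2')
cv2.imwrite('pics/w2c.png',cv2.resize(im[160:340,200:440,::-1],None,fx=3,fy=3,interpolation=3))
E
```

```text
t 7.7 tcp [436.6 182.4  68.3] F [0.3 0.6 0.1] gap 0.5
world d [-0.6 -0.4 -1.3] tool shift mm [ 1.3  0.7 -0.3]
```

View pics/w2c.png

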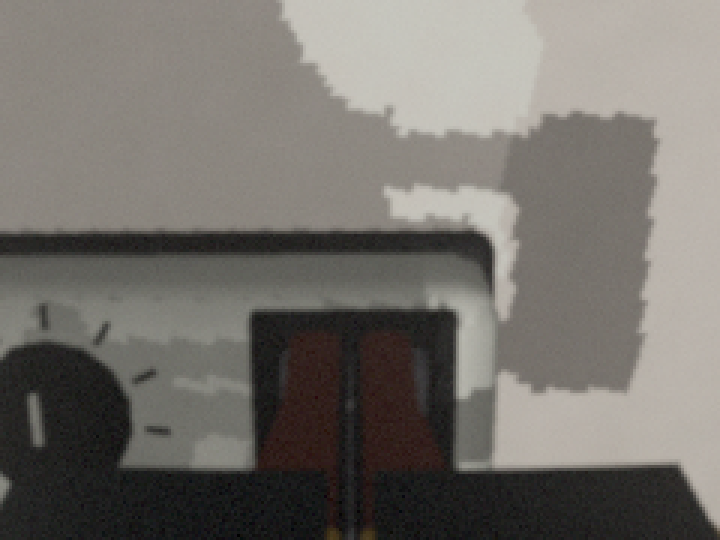

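The fingertips sit on the near half of the rocker, inside the bezel. I lower until there is clear resistance.

Emit:
{"op": "play_rows", "data": {
  "rows": [
    [[0.4, 0, 0], [0, 0, 0], 0],
    [[0.4, 0, 0], [0, 0, 0], 0],
    [[0.4, 0, 0], [0, 0, 0], 0],
    [[0.3, 0, 0], [0, 0, 0], 0],
    [[0, 0, 0], [0, 0, 0], 0],
    [[0, 0, 0], [0, 0, 0], 0],
    [[0, 0, 0], [0, 0, 0], 0],
    [[0, 0, 0], [0, 0, 0], 0]
  ]
}}

```text
time_s: 8.75
ee_pos: [0.4366, 0.1825, 0.0668]
tool_rot: [-1.055, 1.571, 0.724]
wrist_force: [0.0, -0.3, 0.2]
finger_gap: 0.005
```

```bash
python3 - <<'E'
from h import *
im=snapshot('scene'); t=snapshot('top')
a=cv2.resize(im[200:290,210:340],None,fx=6,fy=6,interpolation=3)
cv2.imwrite('pics/s2c.png',a[:,:,::-1])
E
```

```text
(no output)
```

View pics/s2c.png

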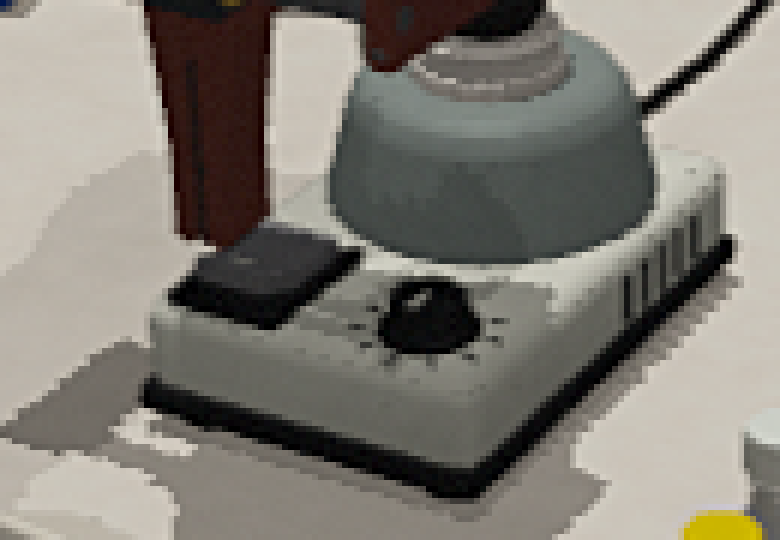

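```bash
python3 - <<'E'
from h import *
c=calibration('scene');T=np.linalg.inv(c['world_from_camera']);K=c['intrinsics']
def pr(p): q=T[:3,:3]@(np.array(p)/1000)+T[:3,3];q=K@q;q=q[:2]/q[2];return ((q-[210,200])*6).round()
s,M=tool();tcp=s['ee_pos']*1000
for dy in(-10,10):
  for dz in(-13,13): print('tip',dy,dz,pr(tcp+M@[19,dy,dz]))
piv=np.array([456,187]);a=np.radians(12);X=np.array([np.cos(a),np.sin(a)]);Y=np.array([-X[1],X[0]])
for u in(-21,0,21):
  for v in(-13,13): print('rocker',u,v,pr([*(piv+u*X+v*Y),50]))
print('cup rim c',pr([544,177,120]),'dial',pr([*(piv-3*X-58*Y),56]))
w=calibration('wrist')
for dy in(-10,10):
  for dz in(-13,13): print('wr tip',(fish(w,s['ee_pos']+M@[.019,dy/1e3,dz/1e3])-[200,160])*3)
for u in(-21,0,21):
  for v in(-13,13): print('wr rocker',u,v,(fish(w,np.r_[piv+u*X+v*Y,50]/1e3)-[200,160])*3)
E
```

```text
tip -10 -13 [278. 289.]
tip -10 13 [205. 269.]
tip 10 -13 [240. 319.]
tip 10 13 [166. 298.]
rocker -21 -13 [256. 298.]
rocker -21 13 [182. 278.]
rocker 0 -13 [296. 267.]
rocker 0 13 [222. 247.]
rocker 21 -13 [334. 237.]
rocker 21 13 [262. 218.]
cup rim c [480. -43.] dial [420. 289.]
wr tip [286.26460186 389.12288515]
wr tip [428.98364203 389.04441761]
wr tip [284.14517064 285.63609211]
wr tip [431.80055211 285.63208645]
wr rocker -21 -13 [286.8488297  337.46101694]
wr rocker -21 13 [433.91113499 337.31842059]
wr rocker 0 -13 [289.2085285  443.05793063]
wr rocker 0 13 [430.71449226 442.83181625]
wr rocker 21 -13 [291.69892623 539.28418003]
wr rocker 21 13 [427.33733074 538.99878898]
```

Emit:
{"op": "play_rows", "data": {
  "rows": [
    [[-5, 0, 0], [0, 0, 0], 0],
    [[-10, 0, 0], [0, 0, 0], 0],
    [[-15, 0, 0], [0, 0, 0], 0],
    [[-10, 0, 0], [0, 0, 0], 0],
    [[0, 0, 0], [0, 0, 0], 0],
    [[0, 0, 0], [0, 0, 0], 0],
    [[0, 0, 0], [0, 0, 0], 0],
    [[0, 0, 0], [0, 0, 0], 0]
  ]
}}

```text
time_s: 9.85
ee_pos: [0.4364, 0.1823, 0.1064]
tool_rot: [1.83, 1.57, -2.673]
wrist_force: [-0.1, -0.8, -0.9]
finger_gap: 0.005
```

```bash
python3 - <<'E'
from h import *
s,M=tool();print(s['ee_pos'],s['wrist_force'])
im=snapshot('scene');w=snapshot('wrist');o=cv2.imread('pics/scene1.png')[:,:,::-1]
f=lambda a:cv2.resize(a[205:285,215:305],(400,356),interpolation=2)
top=np.hstack([f(o),f(im)])
b=cv2.resize(w[200:340,200:440],(411,240),interpolation=2)
w1=cv2.imread('pics/w1.png')[:,:,::-1]
b=np.hstack([cv2.resize(w1[200:340,200:440],(400,240)),cv2.resize(w[200:340,200:440],(400,240))])
cv2.imwrite('pics/cmp.png',np.vstack([top,b])[:,:,::-1])
E
```

```text
[0.43637757 0.18233813 0.10639785] [-0.09833696 -0.78450965 -0.919447  ]
```

View pics/cmp.png

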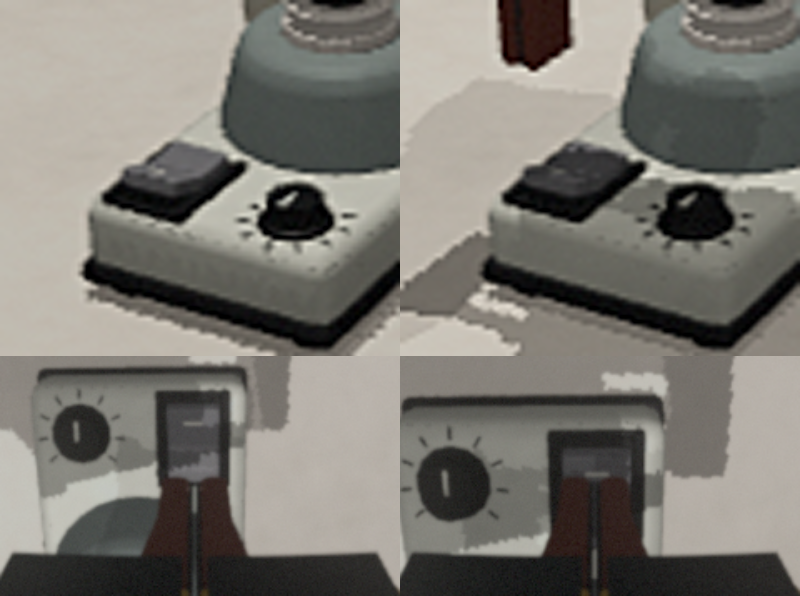

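```bash
python3 - <<'E'
from h import *
c=calibration('scene');T=c['world_from_camera'];K=np.linalg.inv(c['intrinsics'])
for z in (87.4,97,105):
  for uv in((244.3,220.3),(253.3,215.8),(238.2,218.5)):
    d=T[:3,:3]@K@np.r_[uv,1];print(z,uv,((T[:3,3]+d*(z/1000-T[2,3])/d[2])*1000).round())
t=snapshot('top');c=calibration('top');Ti=np.linalg.inv(c['world_from_camera'])
q=Ti@np.array([.4364,.1823,.0874,1]);q=c['intrinsics']@q[:3];u=q[:2]/q[2];print('top px',u)
x,y=u.round().astype(int)
w=calibration('wrist');s,M=tool()
for z in(19,10,0):
  for dy in(-10,0,10): print(z,dy,fish(w,s['ee_pos']+M@[z/1e3,dy/1e3,-.013]).round(),fish(w,s['ee_pos']+M@[z/1e3,dy/1e3,.013]).round())
a=cv2.resize(t[y-45:y+45,x-60:x+60],None,fx=3,fy=3,interpolation=2)
b=cv2.resize(snapshot('wrist')[220:310,260:380],None,fx=3,fy=3,interpolation=2)
cv2.imwrite('pics/t3.png',np.hstack([a,b])[:,:,::-1])
E
```

```text
87.4 (244.3, 220.3) [458. 208.  87.]
87.4 (253.3, 215.8) [481. 209.  87.]
87.4 (238.2, 218.5) [456. 222.  87.]
97 (244.3, 220.3) [445. 194.  97.]
97 (253.3, 215.8) [467. 194.  97.]
97 (238.2, 218.5) [443. 207.  97.]
105 (244.3, 220.3) [434. 181. 105.]
105 (253.3, 215.8) [456. 182. 105.]
105 (238.2, 218.5) [432. 194. 105.]
top px [221.63854893 231.74591987]
19 -10 [295. 290.] [343. 290.]
19 0 [295. 273.] [343. 273.]
19 10 [295. 255.] [344. 255.]
10 -10 [295. 297.] [344. 297.]
10 0 [294. 279.] [345. 279.]
10 10 [294. 261.] [345. 261.]
0 -10 [293. 305.] [346. 305.]
0 0 [293. 287.] [346. 287.]
0 10 [293. 268.] [347. 268.]
```

View pics/t3.png

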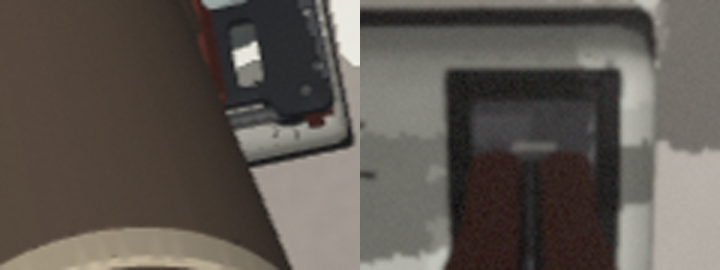

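The rocker has not moved: it looks the same as in the first picture. Both views put the closed fingertips about level with the TCP, not 19 mm ahead of it. I descend further, guided by force.

Emit:
{"op": "play_rows", "data": {
  "rows": [
    [[10, 0, 0], [0, 0, 0], 0],
    [[14, 0, 0], [0, 0, 0], 0],
    [[10, 0, 0], [0, 0, 0], 0],
    [[4, 0, 0], [0, 0, 0], 0],
    [[2, 0, 0], [0, 0, 0], 0],
    [[2, 0, 0], [0, 0, 0], 0],
    [[1, 0, 0], [0, 0, 0], 0],
    [[0, 0, 0], [0, 0, 0], 0]
  ]
}}

```text
time_s: 11.05
ee_pos: [0.4367, 0.1825, 0.0639]
tool_rot: [-1.249, 1.57, 0.531]
wrist_force: [-0.5, 0.3, -0.3]
finger_gap: 0.006
```

Emit:
{"op": "play_rows", "data": {
  "rows": [
    [[1, 0, 0], [0, 0, 0], 0],
    [[1, 0, 0], [0, 0, 0], 0],
    [[1, 0, 0], [0, 0, 0], 0],
    [[1, 0, 0], [0, 0, 0], 0],
    [[1, 0, 0], [0, 0, 0], 0],
    [[0.5, 0, 0], [0, 0, 0], 0],
    [[0, 0, 0], [0, 0, 0], 0],
    [[0, 0, 0], [0, 0, 0], 0]
  ]
}}

```text
time_s: 12.05
ee_pos: [0.4366, 0.1825, 0.0583]
tool_rot: [-1.039, 1.571, 0.741]
wrist_force: [-0.2, 0.1, 0.4]
finger_gap: 0.005
```

Emit:
{"op": "play_rows", "data": {
  "rows": [
    [[1, 0, 0], [0, 0, 0], 0],
    [[1, 0, 0], [0, 0, 0], 0],
    [[1, 0, 0], [0, 0, 0], 0],
    [[1, 0, 0], [0, 0, 0], 0],
    [[0.5, 0, 0], [0, 0, 0], 0],
    [[0, 0, 0], [0, 0, 0], 0],
    [[0, 0, 0], [0, 0, 0], 0],
    [[0, 0, 0], [0, 0, 0], 0]
  ]
}}

```text
time_s: 13.05
ee_pos: [0.4365, 0.1824, 0.0537]
tool_rot: [1.613, 1.571, -2.89]
wrist_force: [-1.1, -0.0, 0.9]
finger_gap: 0.003
```

Emit:
{"op": "play_rows", "data": {
  "rows": [
    [[0.7, 0, 0], [0, 0, 0], 0],
    [[0.7, 0, 0], [0, 0, 0], 0],
    [[0.7, 0, 0], [0, 0, 0], 0],
    [[0.7, 0, 0], [0, 0, 0], 0],
    [[0.7, 0, 0], [0, 0, 0], 0],
    [[0, 0, 0], [0, 0, 0], 0],
    [[0, 0, 0], [0, 0, 0], 0],
    [[0, 0, 0], [0, 0, 0], 0]
  ]
}}

```text
time_s: 14.05
ee_pos: [0.4368, 0.1825, 0.0503]
tool_rot: [-1.383, 1.57, 0.396]
wrist_force: [-0.4, 0.3, -0.3]
finger_gap: 0.01
```

```bash
python3 - <<'E'
from h import *
im=snapshot('scene')
b=cv2.resize(snapshot('wrist')[200:310,260:380],(400,367),interpolation=2)
a=cv2.resize(im[205:285,215:305],(400,367),interpolation=2)
cv2.imwrite('pics/t4.png',np.hstack([a,b])[:,:,::-1])
E
```

```text
(no output)
```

View pics/t4.png

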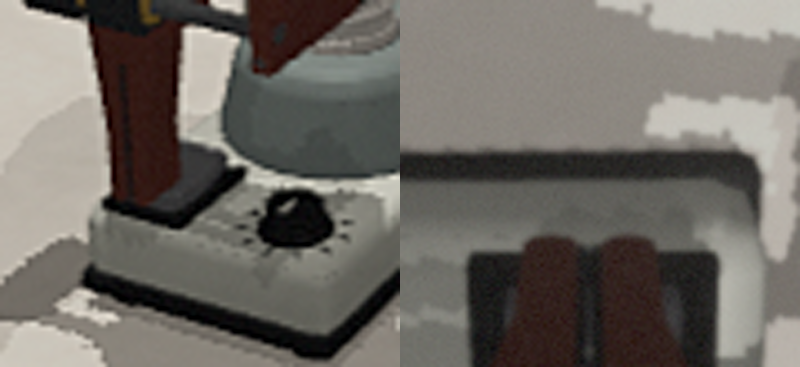

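The fingers now cover the near end, and the far half is visible. I keep going until I feel the stop.

Emit:
{"op": "play_rows", "data": {
  "rows": [
    [[0.5, 0, 0], [0, 0, 0], 0],
    [[0.5, 0, 0], [0, 0, 0], 0],
    [[0.5, 0, 0], [0, 0, 0], 0],
    [[0.5, 0, 0], [0, 0, 0], 0],
    [[0, 0, 0], [0, 0, 0], 0],
    [[0, 0, 0], [0, 0, 0], 0],
    [[0, 0, 0], [0, 0, 0], 0],
    [[0, 0, 0], [0, 0, 0], 0]
  ]
}}

```text
time_s: 15.15
ee_pos: [0.4367, 0.1824, 0.0483]
tool_rot: [-1.371, 1.571, 0.409]
wrist_force: [-0.6, -0.2, 0.3]
finger_gap: 0.003
```

Emit:
{"op": "play_rows", "data": {
  "rows": [
    [[0.4, 0, 0], [0, 0, 0], 0],
    [[0.4, 0, 0], [0, 0, 0], 0],
    [[0.4, 0, 0], [0, 0, 0], 0],
    [[0.4, 0, 0], [0, 0, 0], 0],
    [[0.4, 0, 0], [0, 0, 0], 0],
    [[0, 0, 0], [0, 0, 0], 0],
    [[0, 0, 0], [0, 0, 0], 0],
    [[0, 0, 0], [0, 0, 0], 0]
  ]
}}

```text
time_s: 16.15
ee_pos: [0.4366, 0.1825, 0.0473]
tool_rot: [-0.848, 1.57, 0.932]
wrist_force: [-4.5, -1.2, 16.0]
finger_gap: 0.001
```

16 N firm contact, so I retreat and check the rocker.

Emit:
{"op": "play_rows", "data": {
  "rows": [
    [[-10, 0, 0], [0, 0, 0], 0],
    [[-25, 0, 0], [0, 0, 0], 50],
    [[-30, 0, 0], [0, 0, 0], 50],
    [[-30, 0, 0], [0, 0, 0], 50],
    [[-25, 0, 0], [0, 0, 0], 50],
    [[-10, 0, 0], [0, 0, 0], 50],
    [[0, 0, 0], [0, 0, 0], 50],
    [[0, 0, 0], [0, 0, 0], 50]
  ]
}}

```text
time_s: 17.15
ee_pos: [0.436, 0.1822, 0.1753]
tool_rot: [1.869, 1.569, -2.634]
wrist_force: [-0.3, -0.5, -0.3]
finger_gap: 0.566
```

```bash
python3 - <<'E'
from h import *
w,c=wlook(['rocker_near','cup_floor'],'w5')
im,_=look('scene',['rocker_near','cup_floor','tube_block','tube_long_center'],'s5')
b=cv2.resize(w[180:320,230:410],(400,311),interpolation=2)
o=cv2.imread('pics/scene1.png')[:,:,::-1]
f=lambda a:cv2.resize(a[205:275,215:305],(400,311),interpolation=2)
w1=cv2.imread('pics/w1.png')[:,:,::-1]
cv2.imwrite('pics/c5.png',np.vstack([np.hstack([f(o),f(im)]),np.hstack([cv2.resize(w1[180:320,230:410],(400,280),interpolation=2),b[:280]])])[:,:,::-1])
plan([443,-89,170],(-np.sin(np.radians(5)),np.cos(np.radians(5))))
E
```

```text
scene rocker_near 0.61 [443.  183.2  48.1] [249. 247.]
scene rocker_near 0.55 [435.5 -23.5  47.4] [339. 291.]
scene cup_floor 0.87 [542.9 176.4 103.6] [290. 201.]
scene cup_floor 0.55 [439.5 183.6  46. ] [248. 249.]
scene tube_block 0.95 [441.8 -87.4  -1.7] [373. 331.]
scene tube_block 0.55 [542.6 175.9 102.4] [290. 202.]
scene tube_long_center 0.91 [366.7 -54.2  51.1] [326. 317.]
scene tube_long_center 0.86 [441.  -94.1  53.9] [378. 303.]
scene tube_long_center 0.63 [ 372.7 -207.5   49.8] [420. 361.]
t 17.55 tcp [436.5 182.4 176. ] F [ 0.3 -0.  -0.2] gap 50.0
world d [   6.5 -271.4   -6. ] tool shift mm [   6.1   49.9 -266.8]
rotvec deg [ 7. -0. -0.]
M [[-0.0, -0.978, -0.207], [-0.0, -0.207, 0.978], [-1.0, 0.0, -0.0]]
```

View pics/c5.png

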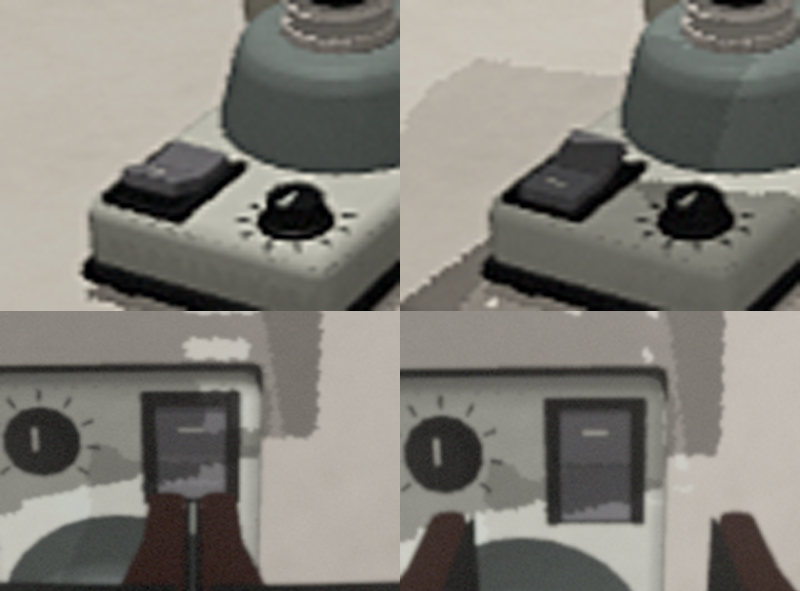

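```bash
python3 - <<'E'
from h import *
w=calibration('wrist');s,M=tool()
print((np.linalg.inv(w['world_from_camera'])@np.r_[s['ee_pos'],1]).round(4), w['intrinsics'][0,0])
for h in(19,10,0,-5,-10):
  print(h,[[fish(w,s['ee_pos']+M@[h/1e3,dy/1e3,g/1e3]).round() for g in(-25,25)] for dy in (5,10)])
E
```

```text
[0.0016 0.0259 0.1803 1.    ] 371.64829954431775
19 [[array([272., 264.]), array([366., 264.])], [array([272., 255.]), array([366., 255.])]]
10 [[array([271., 270.]), array([368., 270.])], [array([270., 261.]), array([369., 261.])]]
0 [[array([268., 278.]), array([371., 278.])], [array([268., 268.]), array([371., 268.])]]
-5 [[array([267., 282.]), array([372., 282.])], [array([266., 272.]), array([373., 272.])]]
-10 [[array([266., 286.]), array([374., 286.])], [array([265., 276.]), array([374., 276.])]]
```

The rocker is on: its far end is now raised, its near end is down, and it stopped firmly. The fingertips are about 4 mm *behind* the reported TCP, by both contact and image, so I allow for that. Next I hover above the tube.

Emit:
{"op": "play_rows", "data": {
  "rows": [
    [[1, 8.3, -44.5], [0, 0, 0], 50],
    [[1, 8.3, -44.5], [0, 0, 0], 50],
    [[1, 8.3, -44.5], [0, 0, 0], 50],
    [[1, 8.3, -44.5], [0, 0, 0], 50],
    [[1, 8.3, -44.5], [0, 0, 0], 50],
    [[1, 8.3, -44.5], [0, 0, 0], 50],
    [[0, 0, 0], [7, 0, 0], 50],
    [[0, 0, 0], [0, 0, 0], 50]
  ]
}}

```text
time_s: 18.55
ee_pos: [0.4432, -0.0894, 0.1702]
tool_rot: [0.96, 1.571, 2.617]
wrist_force: [0.3, -0.1, -0.2]
finger_gap: 0.571
```

```bash
python3 - <<'E'
from h import *
w,c=wlook(['tube_long_center','tube_short_a_center','tube_block','tube_long_tip'],'w6')
plan([443,-89,170],(-np.sin(np.radians(5)),np.cos(np.radians(5))))
E
```

```text
wrist tube_long_center 0.87 [443.8 -90.9  57. ] [316. 228.]
wrist tube_long_center 0.73 [ 372.6 -210.4   50.9] [174. 128.]
wrist tube_long_center 0.58 [370.4 -59.9  48.7] [365. 137.]
wrist tube_short_a_center 0.61 [ 448.6 -152.4   46.9] [241. 224.]
wrist tube_block 0.87 [437.4 -88.9  -1.9] [319. 205.]
wrist tube_long_tip 0.73 [ 373.9 -214.8   -2.9] [191. 129.]
wrist tube_long_tip 0.69 [370.9 -62.7   3.5] [355. 136.]
t 18.8 tcp [443.3 -88.5 170.2] F [ 0.1  0.2 -0.4] gap 49.8
world d [-0.3 -0.5 -0.2] tool shift mm [ 0.2  0.4 -0.5]
rotvec deg [0.1 0.  0. ]
M [[0.0, -0.996, -0.089], [0.0, -0.089, 0.996], [-1.0, -0.0, 0.0]]
```

View pics/w6.png

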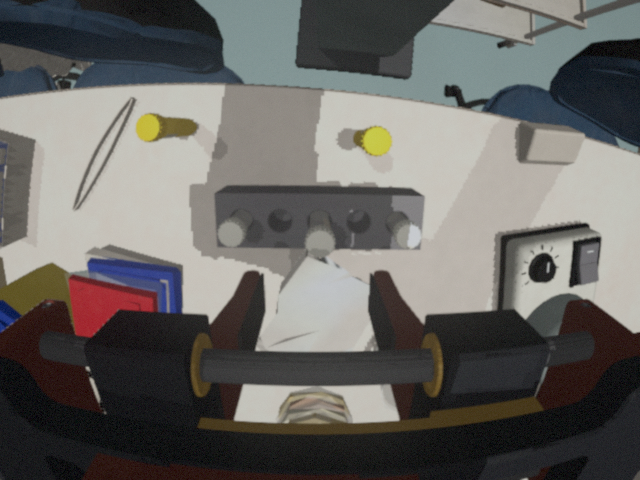

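The long tube's cap is at wrist (320,240), the short caps are at (235,230) and (406,230), and the block edges are level in the image, so the yaw is right.

```bash
python3 - <<'E'
from h import *
w=calibration('wrist')
for uv,z in(((320,241),106),((232,233),86),((408,232),86),((216,189),45),((424,189),45)): print(uv,unfish(w,uv,z).round(1))
s,M=tool()
print([fish(w,s['ee_pos']+M@[h/1e3,0,0]).round(1) for h in(-4,0,64)],fish(w,s['ee_pos']+M@[-.004,0.01,-.025]).round(),fish(w,s['ee_pos']+M@[-.004,0.01,.025]).round())
E
```

```text
(320, 241) [439.4 -87.9 106. ]
(232, 233) [ 445.3 -150.1   86. ]
(408, 232) [433.3 -25.1  86. ]
(216, 189) [ 421.8 -173.6   45. ]
(424, 189) [406.5  -5.2  45. ]
[array([319.5, 290.3]), array([319.4, 286.9]), array([318.6, 246.7])] [267. 271.] [372. 271.]
```

Emit:
{"op": "play_rows", "data": {
  "rows": [
    [[15, 2.9, 1.2], [0, 0, 0], 50],
    [[20, 0, 0], [0, 0, 0], 50],
    [[20, 0, 0], [0, 0, 0], 50],
    [[20, 0, 0], [0, 0, 0], 50],
    [[20, 0, 0], [0, 0, 0], 50],
    [[14, 0, 0], [0, 0, 0], 50],
    [[8, 0, 0], [0, 0, 0], 50],
    [[4, 0, 0], [0, 0, 0], 50]
  ]
}}

```text
time_s: 19.8
ee_pos: [0.4403, -0.0881, 0.049]
tool_rot: [0.885, 1.571, 2.543]
wrist_force: [-0.1, 0.1, 0.3]
finger_gap: 0.566
```

```bash
python3 - <<'E'
from h import *
plan([440,-88,49])
w=snapshot('wrist');im=snapshot('scene')
cv2.imwrite('pics/c7.png',np.hstack([cv2.resize(im[250:370,310:450],(420,360),interpolation=2),cv2.resize(w[190:340,240:400],(380,360),interpolation=2)])[:,:,::-1])
E
```

```text
t 19.8 tcp [440.3 -88.1  49. ] F [-0.1  0.1  0.3] gap 49.7
world d [-0.3  0.1 -0. ] tool shift mm [0.  0.3 0.1]
```

View pics/c7.png

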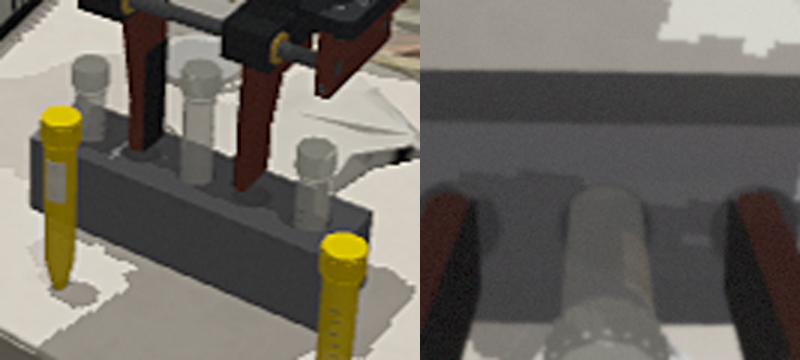

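The tips straddle the tube just above the block and are centred. Close on it and lift.

Emit:
{"op": "play_rows", "data": {
  "rows": [
    [[0, 0, 0], [0, 0, 0], 0],
    [[0, 0, 0], [0, 0, 0], 0],
    [[0, 0, 0], [0, 0, 0], 0],
    [[0, 0, 0], [0, 0, 0], 0],
    [[0, 0, 0], [0, 0, 0], 0],
    [[0, 0, 0], [0, 0, 0], 0],
    [[0, 0, 0], [0, 0, 0], 0],
    [[0, 0, 0], [0, 0, 0], 0]
  ],
  "grip_force": 30
}}

```text
time_s: 20.9
ee_pos: [0.4404, -0.0881, 0.0494]
tool_rot: [-1.526, 1.57, 0.132]
wrist_force: [0.1, 0.9, 3.1]
finger_gap: 0.21
```

Emit:
{"op": "play_rows", "data": {
  "rows": [
    [[-4, 0, 0], [0, 0, 0], 0],
    [[-15, 0, 0], [0, 0, 0], 0],
    [[-22, 0, 0], [0, 0, 0], 0],
    [[-22, 0, 0], [0, 0, 0], 0],
    [[-22, 0, 0], [0, 0, 0], 0],
    [[-22, 0, 0], [0, 0, 0], 0],
    [[-22, 0, 0], [0, 0, 0], 0],
    [[-10, 0, 0], [0, 0, 0], 0]
  ]
}}

```text
time_s: 21.9
ee_pos: [0.4407, -0.0883, 0.19]
tool_rot: [-1.61, 1.569, 0.047]
wrist_force: [0.7, -0.2, -0.4]
finger_gap: 0.21
```

```bash
python3 - <<'E'
from h import *
for c in ('scene','top'): look(c,['tube_long_center','tube_long_tip','cup_floor'],c+'8')
wlook(['tube_long_center','tube_long_tip','cup_floor'],'w8')
plan([544,177,188],(-np.sin(np.radians(5)),np.cos(np.radians(5))))
E
```

```text
scene tube_long_center 0.94 [441.6 -91.4 195.9] [382. 216.]
scene tube_long_center 0.72 [ 371.8 -209.    49.6] [420. 362.]
scene tube_long_center 0.68 [367.4 -52.8  52.6] [325. 316.]
scene tube_long_tip 0.85 [373.6 -56.4  -2.5] [330. 345.]
scene tube_long_tip 0.73 [439.4 -87.5 143.3] [377. 249.]
scene tube_long_tip 0.66 [ 371.5 -212.7   -5. ] [419. 395.]
scene tube_long_tip 0.54 [441.2 -95.4 194. ] [384. 218.]
scene cup_floor 0.82 [541.6 178.1 100.1] [289. 203.]
top tube_long_center 0.71 [372.1 -57.3  51.1] [370. 275.]
top tube_long_tip 0.71 [ 3.734e+02 -5.780e+01  3.000e-01] [368. 278.]
top cup_floor 0.7 [546.  177.9  99. ] [226. 164.]
wrist tube_long_center 0.67 [ 372.4 -212.3   48.2] [179. 131.]
wrist tube_long_center 0.66 [443.2 -93.8 194.1] [307. 298.]
wrist tube_long_tip 0.85 [370.3 -62.5   4.8] [352. 139.]
wrist tube_long_tip 0.76 [441.9 -86.2 141.7] [322. 260.]
wrist tube_long_tip 0.72 [ 374.3 -212.7   -3.6] [197. 133.]
wrist cup_floor 0.67 [442.6 -90.3 192.7] [314. 296.]
t 22.5 tcp [440.1 -88.2 187.9] F [0.6 0.2 0.8] gap 18.3
world d [1.039e+02 2.652e+02 1.000e-01] tool shift mm [-1.000e-01 -1.265e+02  2.552e+02]
rotvec deg [-0.  0. -0.]
M [[-0.001, -0.996, -0.087], [-0.0, -0.087, 0.996], [-1.0, 0.001, 0.0]]
```

```bash
cat >> h.py <<'E'
def tilt(cam,near):
    """silhouette of the held tube; axis line in pixels"""
    best=None
    for d in models.silhouettes(cam,'tube_long_center'):
        p=np.argwhere(d['mask'])[:,::-1].astype(float);m=p.mean(0)
        if best is None or np.linalg.norm(m-near)<np.linalg.norm(best[0]-near): best=(m,p,d['score'],d['mask'])
    m,p,sc,mask=best;v=np.linalg.svd(p-m,full_matrices=False)[2][0];v*=np.sign(v[1]);t=(p-m)@v
    return m,v,t.min(),t.max(),sc,mask
E
python3 - <<'E'
from h import *
for cam in('scene','wrist'):
    snapshot(cam);c=calibration(cam)
    m,v,a,b,sc,mask=tilt(cam,np.array([381,218]) if cam=='scene' else np.array([312,285]))
    print(cam,sc,m.round(1),v.round(3),'ends',(m+a*v).round(1),(m+b*v).round(1),mask.sum())
    r=np.where(mask.any(1))[0]
    print([(int(i),int(np.where(mask[i])[0].min()),int(np.where(mask[i])[0].max())) for i in r[::4]])
    T=np.linalg.inv(c['world_from_camera']);K=c['intrinsics']
    for q in([.4405,-.088,.2445],[.4405,-.088,.1945],[.4405,-.088,.1435]):
        if cam=='scene': u=K@(T[:3,:3]@np.array(q)+T[:3,3]);print(u[:2]/u[2])
        else: print(fish(c,q))
E
```

```text
scene 0.85 [379.2 215.6] [-0.013  1.   ] ends [379.6 181.9] [378.7 250. ] 639
[(182, 377, 384), (186, 375, 384), (190, 375, 384), (194, 375, 384), (198, 376, 383), (202, 375, 383), (206, 375, 383), (210, 375, 383), (214, 375, 382), (218, 375, 382), (222, 375, 382), (226, 374, 385), (230, 374, 385), (234, 374, 385), (238, 374, 384), (242, 375, 383), (246, 375, 381), (250, 378, 378)]
[381.00587792 182.86621216]
[379.24144541 216.65879585]
[377.54687432 249.11338667]
wrist 0.84 [317.  309.9] [-0.005  1.   ] ends [317.3 254. ] [316.8 351.1] 3569
[(254, 314, 319), (258, 310, 324), (262, 307, 327), (266, 303, 330), (270, 302, 332), (274, 303, 332), (278, 302, 332), (282, 302, 333), (286, 302, 333), (290, 301, 333), (294, 301, 334), (298, 300, 335), (302, 300, 335), (306, 300, 335), (310, 299, 336), (314, 299, 336), (318, 298, 336), (322, 296, 338), (326, 294, 339), (330, 293, 340), (334, 292, 341), (338, 293, 341), (342, 292, 342), (346, 292, 342), (350, 293, 341)]
[321.10352225 352.33439485]
[319.81671696 292.94003781]
[319.0214481  257.07103425]
```

The tube hangs practically vertical: tip at about z 0.143, within about 1 mm of the TCP line. I carry it over the cup.

Emit:
{"op": "play_rows", "data": {
  "rows": [
    [[0, -10, 20], [0, 0, 0], 0],
    [[0, -17, 34.2], [0, 0, 0], 0],
    [[0, -18, 36.2], [0, 0, 0], 0],
    [[0, -18, 36.2], [0, 0, 0], 0],
    [[0, -18, 36.2], [0, 0, 0], 0],
    [[0, -18, 36.2], [0, 0, 0], 0],
    [[0, -17, 34.2], [0, 0, 0], 0],
    [[0, -11.1, 22.4], [0, 0, 0], 0]
  ]
}}

```text
time_s: 23.7
ee_pos: [0.545, 0.1796, 0.188]
tool_rot: [0.408, 1.57, 2.067]
wrist_force: [0.3, -1.2, -0.7]
finger_gap: 0.209
```

```bash
python3 - <<'E'
from h import *
plan([544.5,177.5,188])
im,c=look('scene',['tube_long_tip','cup_floor','tube_short_a_center'],'s9')
w,cw=wlook(['cup_floor','tube_long_tip'],'w9')
t=snapshot('top')
cv2.imwrite('pics/c9.png',np.hstack([cv2.resize(im[150:240,250:350],(400,360),interpolation=2),cv2.resize(w[200:335,245:395],(400,360),interpolation=2)])[:,:,::-1])
E
```

```text
t 23.7 tcp [545.  179.6 188. ] F [ 0.3 -1.2 -0.7] gap 18.3
world d [-0.5 -2.1  0. ] tool shift mm [-0.   0.7 -2. ]
scene tube_long_tip 0.95 [372.8 -54.5  -1.1] [328. 344.]
scene tube_long_tip 0.76 [ 368.7 -216.4   -3.2] [421. 397.]
scene tube_long_tip 0.53 [543.7 177.4 141.5] [289. 182.]
scene cup_floor 0.95 [545.5 176.3 102.8] [291. 201.]
scene tube_short_a_center 0.6 [ 447.1 -150.2   45.2] [413. 321.]
wrist cup_floor 0.68 [544.9 177.1  99.6] [318. 237.]
wrist tube_long_tip 0.95 [549.8 176.7 143. ] [317. 265.]
wrist tube_long_tip 0.72 [ 372.  -213.8   -5.7] [14. 51.]
wrist tube_long_tip 0.62 [370.1 -60.7   0.5] [107.  32.]
```

View pics/c9.png

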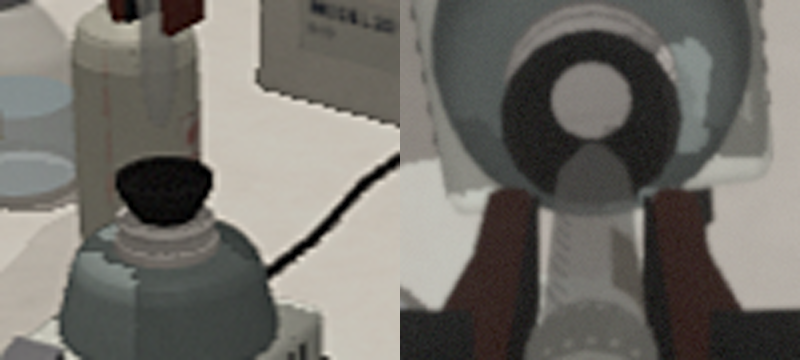

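The tip hangs over the cup, laterally aligned in both views (wrist: cup floor (317,237), tip (317,254)). I compute the residual.

```bash
python3 - <<'E'
from h import *
w=calibration('wrist')
print(unfish(w,(316.7,237.5),101).round(1),unfish(w,(317.2,254.5),144).round(1))
plan([544.5,177.5,188])
E
```

```text
[545.4 175.  101. ] [543.3 175.1 144. ]
t 24.1 tcp [544.6 176.1 188.4] F [-0.2 -0.1  0.5] gap 18.5
world d [-0.1  1.4 -0.4] tool shift mm [ 0.4 -0.   1.4]
```

Emit:
{"op": "play_rows", "data": {
  "rows": [
    [[3, -1.5, 0.3], [0, 0, 0], 0],
    [[7, 0, 0], [0, 0, 0], 0],
    [[8, 0, 0], [0, 0, 0], 0],
    [[8, 0, 0], [0, 0, 0], 0],
    [[6, 0, 0], [0, 0, 0], 0],
    [[4, 0, 0], [0, 0, 0], 0],
    [[2, 0, 0], [0, 0, 0], 0],
    [[0, 0, 0], [0, 0, 0], 0]
  ]
}}

```text
time_s: 25.1
ee_pos: [0.5462, 0.178, 0.1502]
tool_rot: [-1.305, 1.571, 0.352]
wrist_force: [0.6, 0.1, 0.4]
finger_gap: 0.207
```

Emit:
{"op": "play_rows", "data": {
  "rows": [
    [[0.7, 0, 0], [0, 0, 0], 0],
    [[0.7, 0, 0], [0, 0, 0], 0],
    [[0.7, 0, 0], [0, 0, 0], 0],
    [[0.7, 0, 0], [0, 0, 0], 0],
    [[0.7, 0, 0], [0, 0, 0], 0],
    [[0.5, 0, 0], [0, 0, 0], 0],
    [[0, 0, 0], [0, 0, 0], 0],
    [[0, 0, 0], [0, 0, 0], 0]
  ],
  "grip_force": 40
}}

```text
time_s: 26.1
ee_pos: [0.5462, 0.1779, 0.1463]
tool_rot: [-0.901, 1.571, 0.757]
wrist_force: [0.4, 0.6, -0.1]
finger_gap: 0.208
```

Emit:
{"op": "play_rows", "data": {
  "rows": [
    [[0.6, 0, 0], [0, 0, 0], 0],
    [[0.6, 0, 0], [0, 0, 0], 0],
    [[0.6, 0, 0], [0, 0, 0], 0],
    [[0.6, 0, 0], [0, 0, 0], 0],
    [[0.6, 0, 0], [0, 0, 0], 0],
    [[0, 0, 0], [0, 0, 0], 0],
    [[0, 0, 0], [0, 0, 0], 0],
    [[0, 0, 0], [0, 0, 0], 0]
  ]
}}

```text
time_s: 27.1
ee_pos: [0.5463, 0.178, 0.1433]
tool_rot: [-0.931, 1.571, 0.727]
wrist_force: [-0.4, -0.1, 5.2]
finger_gap: 0.204
```

Emit:
{"op": "play_rows", "data": {
  "rows": [
    [[0.5, 0, 0], [0, 0, 0], 0],
    [[0.5, 0, 0], [0, 0, 0], 0],
    [[0.5, 0, 0], [0, 0, 0], 0],
    [[0.5, 0, 0], [0, 0, 0], 0],
    [[0.5, 0, 0], [0, 0, 0], 0],
    [[0, 0, 0], [0, 0, 0], 0],
    [[0, 0, 0], [0, 0, 0], 0],
    [[0, 0, 0], [0, 0, 0], 0]
  ]
}}

```text
time_s: 28.1
ee_pos: [0.5466, 0.178, 0.1412]
tool_rot: [-1.268, 1.57, 0.39]
wrist_force: [-0.3, -1.1, 7.0]
finger_gap: 0.204
```

```bash
python3 - <<'E'
from h import *
f=[]
for i in range(4): snapshot('scene'); s=manip.sense(); f.append(s['wrist_force'])
print(np.mean(f,0).round(2),s['ee_pos'])
E
```

```text
[ 0.04 -0.01  7.07] [0.54655113 0.17803475 0.14114786]
```

Emit:
{"op": "play_rows", "data": {
  "rows": [
    [[0.4, 0, 0], [0, 0, 0], 0],
    [[0.4, 0, 0], [0, 0, 0], 0],
    [[0.4, 0, 0], [0, 0, 0], 0],
    [[0.4, 0, 0], [0, 0, 0], 0],
    [[0.4, 0, 0], [0, 0, 0], 0],
    [[0, 0, 0], [0, 0, 0], 0],
    [[0, 0, 0], [0, 0, 0], 0],
    [[0, 0, 0], [0, 0, 0], 0]
  ]
}}

```text
time_s: 29.3
ee_pos: [0.5468, 0.1781, 0.1395]
tool_rot: [-1.264, 1.569, 0.393]
wrist_force: [0.1, -0.3, 8.7]
finger_gap: 0.202
```

Emit:
{"op": "play_rows", "data": {
  "rows": [
    [[0.3, 0, 0], [0, 0, 0], 0],
    [[0.2, 0, 0], [0, 0, 0], 0],
    [[0.2, 0, 0], [0, 0, 0], 0],
    [[0, 0, 0], [0, 0, 0], 0],
    [[0, 0, 0], [0, 0, 0], 0],
    [[0, 0, 0], [0, 0, 0], 0],
    [[0, 0, 0], [0, 0, 0], 0],
    [[0, 0, 0], [0, 0, 0], 0]
  ]
}}

```text
time_s: 30.3
ee_pos: [0.5472, 0.1782, 0.1392]
tool_rot: [-1.284, 1.568, 0.373]
wrist_force: [0.6, -0.1, 12.3]
finger_gap: 0.209
```

```bash
python3 - <<'E'
from h import *
f=[]
for i in range(5): snapshot('scene'); s=manip.sense(); f.append(s['wrist_force'])
print(np.mean(f,0).round(2),s['ee_pos'],s['finger_gap'])
im,c=look('scene',['tube_long_center','cup_floor','rocker_near'],'s10')
m,v,a,b,sc,mask=tilt('scene',np.array([291,160]));T=np.linalg.inv(c['world_from_camera']);K=c['intrinsics']
print(sc,(m+a*v).round(1),(m+b*v).round(1))
for z in(.196,.115):
  u=K@(T[:3,:3]@np.array([.546,.178,z])+T[:3,3]);print(z,u[:2]/u[2])
E
```

```text
[ 0.33 -0.48 11.38] [0.54719745 0.1781902  0.13925132] 0.20596034458604517
scene tube_long_center 0.72 [369.2 -56.   50.2] [328. 317.]
scene tube_long_center 0.59 [ 373.3 -209.    50.2] [421. 361.]
scene tube_long_center 0.51 [548.9 173.7 145.6] [293. 179.]
scene cup_floor 0.6 [547.4 175.8  97.4] [292. 204.]
scene rocker_near 0.67 [439.8 178.8  48.6] [250. 248.]
0.64 [288. 152.] [291.4 199.2]
0.196 [289.18158224 152.46026454]
0.115 [290.36865617 194.82822223]
```

Tube centre is at z 0.146, so the tip is at about 0.095, as expected at the stop. One small extra nudge to confirm the stiffness and give some margin.

Emit:
{"op": "play_rows", "data": {
  "rows": [
    [[0.2, 0, 0], [0, 0, 0], 0],
    [[0.2, 0, 0], [0, 0, 0], 0],
    [[0, 0, 0], [0, 0, 0], 0],
    [[0, 0, 0], [0, 0, 0], 0],
    [[0, 0, 0], [0, 0, 0], 0],
    [[0, 0, 0], [0, 0, 0], 0],
    [[0, 0, 0], [0, 0, 0], 0],
    [[0, 0, 0], [0, 0, 0], 0]
  ]
}}

```text
time_s: 31.8
ee_pos: [0.5475, 0.1782, 0.1392]
tool_rot: [-1.275, 1.568, 0.382]
wrist_force: [0.2, -0.6, 12.7]
finger_gap: 0.206
```

```bash
python3 - <<'E'
from h import *
f=[];z=[]
for i in range(5): snapshot('scene'); s=manip.sense(); f.append(s['wrist_force']);z.append(s['ee_pos'][2])
print(np.mean(f,0).round(2),np.mean(z),s['finger_gap'],s['time_s'])
E
```

```text
[-0.34 -0.62 13.29] 0.13918757419932765 0.20621253959401487 32.05
```

The push rose by 1.9 N with less than 0.1 mm of motion, so the head is on its hard stop. Handing in.

```bash
python3 -c "
from bench import manip
print(manip.hand_in())"
```

```text
the job is handed in; nothing more can be done
None
```

The job is handed in at about 32 s. The mixer is switched on, and the gripper is still holding the long tube upright in the cup with the head pressed down on its stop.

- **Rocker:** I pressed the near end down to a firm stop at 16 N. Before-and-after pictures show the far end raised and the near end down. The networks still reported the rocker in the expected place at the end, though I took no later close-up of it.
- **Tube:** I lifted the white-capped long tube straight out of the middle hole, carried it to the cup and lowered it in. At the end its centre read z = 0.146 m, which puts the tip at about 0.095 m, where the cup floor should be with the head down. The short tubes, timer and yellow look-alikes were never touched, as far as I could tell. I had no picture views left for a close-up of the block.
- **Press:** The push rose from about 5 N to 9 N along the spring. It then went from 11.4 to 13.3 N with under 0.1 mm of movement, so the head is on its stop. The grip is set to 40 N.

These readings disagreed with what I expected:

- **Fingertips:** They were about 4 mm behind the reported TCP, not 19 mm ahead of it. My first descents onto the rocker therefore stopped short, and I corrected for this from then on.
- **Grip opening:** It read about 18 mm on a 16 mm tube body.
- **Cup floor:** The last network estimate was 0.097 m instead of 0.095 m, which is within its stated error.

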